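Find the bowed meter cover with a straightedge

TASK

One of the two green meter covers is bowed. Lay the straightedge lengthwise on the middle of a cover, let go, and press down firmly near its red end and then near its plain end; if it rocks, try the other cover. Leave the straightedge lying on the middle of the cover where neither end sinks, with that cover about where it stood, push the bowed cover across the table until it is wholly beyond the red line, and leave everything else alone.

Things in the scene. Friction and masses are not known exactly. Their poses are not given: they have to be found in the camera images.
- straightedge: aluminium straightedge bar, 200 mm long (x) by 26 mm wide (y) by 12 mm thick, 0.25 kg, with a black grip block on top in the middle, 60 mm long, 18 mm wide, its top 42 mm above the bar's underside. The last 30 mm at its +x end are painted red, the -x end is plain. Origin: centre of the underside; z up. It starts flat on the table between the covers
- cover_a: green meter cover, loose low block 160 (x) x 90 (y) mm, 0.6 kg, long side about along world y. Origin: centre of underside, z up. Face true: 40 mm high all over; or (one of the two, not told which) bowed: 43 mm high over the middle 40 mm of length, falling to 38 mm at both ends. The straightedge sits level on either; on the bowed one a pressed end sinks (tilt 0.08 rad), then falls back level
- cover_b: green meter cover, loose low block 160 (x) x 90 (y) mm, 0.6 kg, long side about along world y. Origin: centre of underside, z up. Face true: 40 mm high all over; or (one of the two, not told which) bowed: 43 mm high over the middle 40 mm of length, falling to 38 mm at both ends. The straightedge sits level on either; on the bowed one a pressed end sinks (tilt 0.08 rad), then falls back level
- reject_line: straight red line painted across the table, 720 mm long (y) and 10 mm wide (x), flush, cannot be felt. Origin: its centre on the table top; its +x points away from the robot, to the reject side
- copper_bar: copper terminal bar 160 x 26 x 9 mm, flat on the table to the left of the covers; bystander, loose, leave alone. Origin: centre of its underside
- fuse_base: white porcelain fuse base 100 x 56 x 43 mm, on the table near the middle, beyond the line; bystander, loose, leave alone. Origin: centre of its underside
- lead_seal_1: lead disc seal, 42 mm across, 9 mm thick, flat on the table to the right of the covers; bystander, loose, leave alone. Origin: centre of its underside
- lead_seal_2: lead disc seal, 42 mm across, 9 mm thick, flat on the table to the right of the covers; bystander, loose, leave alone. Origin: centre of its underside
- lead_seal_3: lead disc seal, 42 mm across, 9 mm thick, flat on the table to the right of the covers; bystander, loose, leave alone. Origin: centre of its underside
There are look-alikes about, which are no part of the job. Several things have the shape of the straightedge; the one meant has the colours described above. What is shaped like the cover_a but black is not meant.

How it is judged:
By the outcome, as a careful person would: the job done as asked, in the order asked, and still so for the second after the job is handed in, with the robot touching nothing.
It also fails if it takes over 72 s, if anything falls off the work surface, if the arm or the gripper's body presses on something with over 40 N, if the wrist force passes 120 N, or if a joint passes its speed limit or range.

ROBOT

A 6-joint arm with a two-finger parallel gripper is mounted at the origin on the work surface. World frame = base frame: x ahead of the robot, y to its left, z up, the work surface at z = 0. Lengths are in m, angles in rad, forces in N, time in s.
With the tool pointing down it reaches from about 0.25 to 0.775 m from the base axis. Payload 8.9 kg.
Tool frame: the origin (TCP) lies at the very end of the fingers, on their centre line; the grasp point (between the pads) lies 19 mm behind it (grip_depth is the distance from the TCP to the grasp point, in m); y points along the fingers, z is the direction in which the jaws open and shut, and the axes are right-handed (so a half turn about y gives the same grasp; the last joint's range is limited). The gripper opens to 85 mm and grips with 20 to 120 N. Pads are 22 mm wide; open, the fingers measure 114 mm over their backs; the gripper's body (76 mm by 85 mm) begins 54 mm behind the grasp point. The pads swing forward as they close: fully open they stand 13 mm farther back than shut.
Start: joints at [1.051, 0.291, -0.153, 1.127, 0, 1.431], TCP at [0.195, 0.487, 0.231] pointing down, gripper open.
Joint ranges: [-2.52, 2.52], [-0.91, 1.74], [-1.3, 1.37], [-1.96, 2.02], [-1.52, 1.47], [-3.14, 3.14]. Speed limits (rad/s): [2.22, 2.22, 2.79, 3.14, 3.14, 3.14].

INTERFACE

Orientations are given as a unit quaternion [w, x, y, z].
In Python, from station import move_pose, move_straight, movej, grip, pause, solve_ik, snapshot, calibration, MotionError, sign_off, get_time_s, get_joints, get_qvel, get_joint_torque, get_position, get_eef_rot, get_ft_force, get_torque, get_opening, grip_depth gives the robot as it stands. Calls block until the motion is done:
- move_pose(position, orientation): joint-space move of the TCP to a pose.
- move_straight(position, vel=0.15, rot=None, stop_force=None): straight line of the TCP; rot=None keeps the orientation; vel is the mean speed in m/s. With stop_force (N) it stops when the force on the tool has changed by that much, and returns True; else False.
- movej(angles): joint-space move.
- grip(opening, f_grip=None): finger opening in m; f_grip is the grip in N (None keeps the last); returns when the fingers have stopped.
- pause(seconds).
- solve_ik(position, orientation): joint angles nearest the present ones, or None.
- snapshot(name): name is "scene" or "top"; returns (picture, depth): 480x640x3 uint8, blue, green, red; 480x640 float32, m along the optical axis (not along the pixel's ray), 0 where there is no reading.
- calibration(name): a dict with "mtx" (3x3 intrinsics, pixels), "k1" (the pictures are not rectified: a ray, as slopes to the right and down, at radius r is drawn at 1 + k1 r^2 times it, then the intrinsics apply), "cam_to_world" (4x4, takes a point from camera to world coordinates). Camera axes: x right, y down, z forward; pixel columns grow to the right and rows downward; lengths in m; the calibration is good to about 2 mm. A picture is of the moment at which its call begins. calibration takes no time and is no camera call.
A pose or a line that the arm cannot do raises MotionError and nothing moves.
- sign_off(): hands the job in, once; it reports no verdict.
Readings, each from a call of its own:
- get_time_s(): time.
- get_joints(): joint angles.
- get_qvel(): joint speeds.
- get_joint_torque(): joint torques, N m.
- get_position(): TCP position.
- get_eef_rot(): TCP orientation.
- get_ft_force(): force on the tool from outside, world axes, zero at the start.
- get_torque(): the same for the moment, N m.
- get_opening(): finger opening in m.
Only numpy, scipy, OpenCV 4.12 (cv2) and the standard library are available. Lean on these libraries where they do the work, as an engineer would, in place of code of your own. Each camera call takes 0.05 s, during which the arm holds its last target.

## Working session

There is one attempt and no reset: what is moved stays moved. The work goes in short steps, each a Python script; the robot and the scene stay as the last script left them, time stands still between calls to the robot, and variables do not carry over. Pictures are saved under pics/ and viewed, and the job is handed in when it is done.

```bash
ls; mkdir -p pics; python3 - <<'E'
from station import *
import cv2, numpy as np
print(get_time_s(), get_eef_rot(), grip_depth, get_opening())
for n in ["scene","top"]:
    p,d=snapshot(n); cv2.imwrite(f"pics/{n}0.png",p); np.save(f"pics/{n}0d.npy",d)
    c=calibration(n); print(n,c)
E
```

```text
pics
0.0 [-0.69388801  0.69476722 -0.13397321  0.13367544] 0.0187 0.08539973569011272
scene {'mtx': array([[556.7971068 ,   0.        , 314.6329282 ],
       [  0.        , 556.7971068 , 240.33132579],
       [  0.        ,   0.        ,   1.        ]]), 'k1': -0.041255415414787146, 'cam_to_world': array([[ 0.33704508,  0.56443035, -0.75353766,  1.36615084],
       [ 0.94123562, -0.18345765,  0.28358207, -0.3214849 ],
       [ 0.02182008, -0.80483643, -0.59309545,  0.73793896],
       [ 0.        ,  0.        ,  0.        ,  1.        ]])}
top {'mtx': array([[569.58872691,   0.        , 323.19198263],
       [  0.        , 569.58872691, 230.56267392],
       [  0.        ,   0.        ,   1.        ]]), 'k1': -0.037243209708581644, 'cam_to_world': array([[ 0.04399644, -0.97847806,  0.20160607,  0.22695752],
       [-0.99902547, -0.04380302,  0.00542279,  0.00668082],
       [ 0.00352488, -0.20164818, -0.97945168,  1.29490502],
       [ 0.        ,  0.        ,  0.        ,  1.        ]])}
```

View pics/scene0.png

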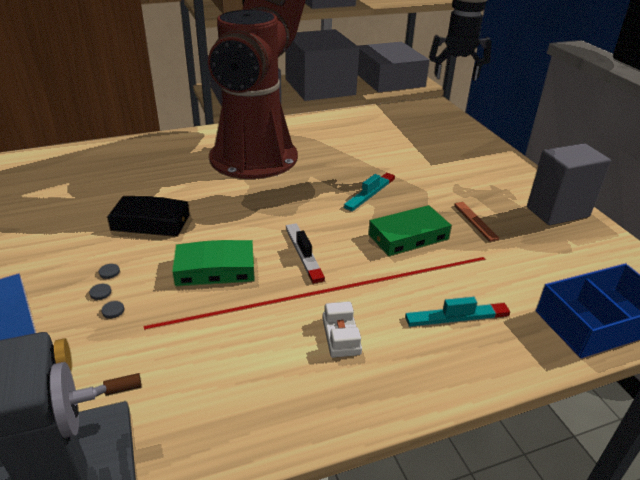

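View pics/top0.png

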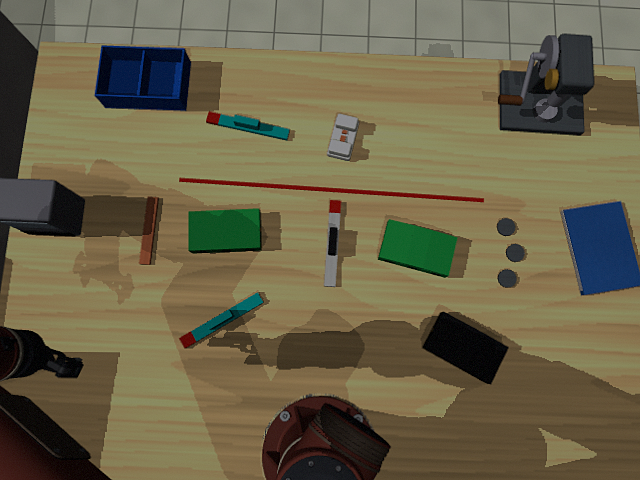

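The top view shows the silver/black/red straightedge at about (333,243), green covers at (225,230) and (417,248), and the red line from (180,180) to (483,200). The teal bars and the black cover are look-alikes. Next I measure positions.

```bash
cat > h.py <<'E'
from station import *
import cv2, numpy as np
def und(c,uv):
    uv=np.atleast_2d(np.asarray(uv,float)).reshape(-1,1,2)
    return cv2.undistortPoints(uv,c["mtx"],np.array([c["k1"],0,0,0.]))[:,0]
def rays(c,uv):
    s=und(c,uv); T=c["cam_to_world"]
    return T[:3,3], np.c_[s,np.ones(len(s))]@T[:3,:3].T
def onplane(c,uv,z):
    o,d=rays(c,uv); return o+d*((z-o[2])/d[:,2])[:,None]
def cloud(c,mask,d):
    v,u=np.nonzero(mask&(d>0)); o,r=rays(c,np.c_[u,v].astype(float))
    return o+r*d[v,u][:,None], np.c_[u,v]
def tri(c1,uv1,c2,uv2):
    o1,d1=rays(c1,uv1); o2,d2=rays(c2,uv2); out=[]
    for a,b in zip(d1,d2):
        t=np.linalg.lstsq(np.c_[a,-b],o2-o1,rcond=None)[0]
        out.append(np.r_[(o1+a*t[0]+o2+b*t[1])/2, np.linalg.norm(o1+a*t[0]-o2-b*t[1])])
    return np.array(out)
def hsv(p): return cv2.cvtColor(p,cv2.COLOR_BGR2HSV)
def green(p): return cv2.inRange(hsv(p),(50,120,40),(75,255,255))>0
def red(p):
    h=hsv(p); return ((cv2.inRange(h,(0,170,80),(6,255,255))|cv2.inRange(h,(174,170,80),(180,255,255)))>0)
def comps(m,amin):
    n,l,s,c=cv2.connectedComponentsWithStats(m.astype(np.uint8)); return [l==i for i in range(1,n) if s[i,4]>=amin]
E
python3 - <<'E'
from h import *
for n in ["top","scene"]:
    p=cv2.imread(f"pics/{n}0.png"); d=np.load(f"pics/{n}0d.npy"); c=calibration(n)
    print("==",n)
    for m in comps(green(p),500):
        X,uv=cloud(c,m,d)
        print("green",uv.mean(0).round(),len(X),"z pct",np.percentile(X[:,2],[5,25,50,75,95]).round(4))
        zt=np.median(X[X[:,2]>.034][:,2])
        t=X[X[:,2]>.034]
        r=cv2.minAreaRect(t[:,:2].astype(np.float32)); print(" rect",np.round(r[0],4),np.round(r[1],4),round(r[2],2), "zmed",zt.round(4))
        b=cv2.boxPoints(r); e=b[1]-b[0]; f=b[2]-b[1]; L=e if np.hypot(*e)>np.hypot(*f) else f; L=L/np.linalg.norm(L)
        s=(t[:,:2]-np.array(r[0]))@L
        print(" yaw",np.arctan2(L[1],L[0]).round(4)," profile",[ (round(a,3),np.median(t[(s>=a-.01)&(s<a+.01)][:,2]).round(4)) for a in np.arange(-.07,.071,.02)])
    for m in comps(red(p),60):
        X,uv=cloud(c,m,d)
        print("red",uv.mean(0).round(),len(X),X.mean(0).round(4),"z",np.percentile(X[:,2],[5,50,95]).round(4))
        if len(X)>500 or np.ptp(uv[:,0])>150:
            q=onplane(c,uv.astype(float),0); l=cv2.fitLine(q[:,:2].astype(np.float32),cv2.DIST_L2,0,.01,.01).ravel(); print("  line",l.round(4),q.min(0).round(3),q.max(0).round(3))
E
```

```text
== top
green [224. 229.] 2767 z pct [0.0372 0.0396 0.0414 0.0431 0.0454]
 rect [0.4789 0.2367] [0.0907 0.1599] 5.21 zmed 0.0414
 yaw -1.4798  profile [(np.float64(-0.07), np.float64(0.0415)), (np.float64(-0.05), np.float64(0.0417)), (np.float64(-0.03), np.float64(0.0413)), (np.float64(-0.01), np.float64(0.0414)), (np.float64(0.01), np.float64(0.041)), (np.float64(0.03), np.float64(0.0412)), (np.float64(0.05), np.float64(0.0414)), (np.float64(0.07), np.float64(0.0413))]
green [418. 247.] 2903 z pct [0.0359 0.0401 0.0423 0.0444 0.0471]
 rect [ 0.4581 -0.2007] [0.1596 0.0919] 76.66 zmed 0.0424
 yaw 1.3379  profile [(np.float64(-0.07), np.float64(0.0396)), (np.float64(-0.05), np.float64(0.0417)), (np.float64(-0.03), np.float64(0.0434)), (np.float64(-0.01), np.float64(0.0446)), (np.float64(0.01), np.float64(0.044)), (np.float64(0.03), np.float64(0.0433)), (np.float64(0.05), np.float64(0.0421)), (np.float64(0.07), np.float64(0.0402))]
red [213. 117.] 121 [0.7559 0.2904 0.0139] z [0.0092 0.0142 0.0177]
red [333. 190.] 1164 [ 0.5924 -0.0038  0.0024] z [-0.0019  0.0024  0.0069]
  line [ 0.024
[... 760 characters left out ...]
.4598 -0.1995] [0.1587 0.0974] 77.08 zmed 0.0397
 yaw 1.3453  profile [(np.float64(-0.07), np.float64(0.0373)), (np.float64(-0.05), np.float64(0.0391)), (np.float64(-0.03), np.float64(0.0407)), (np.float64(-0.01), np.float64(0.0413)), (np.float64(0.01), np.float64(0.0414)), (np.float64(0.03), np.float64(0.0405)), (np.float64(0.05), np.float64(0.0388)), (np.float64(0.07), np.float64(0.0374))]
red [307. 294.] 991 [ 5.922e-01 -3.310e-02 -4.000e-04] z [-0.0027 -0.0004  0.0019]
  line [ 0.0248  0.9997  0.5927 -0.0333] [ 0.581 -0.357 -0.   ] [0.606 0.358 0.   ]
red [316. 274.] 118 [ 0.552  -0.0102  0.011 ] z [0.0088 0.0111 0.0129]
red [500. 308.] 137 [0.7596 0.2907 0.0117] z [0.0092 0.0118 0.0143]
```

```bash
python3 - <<'E'
import cv2
p=cv2.imread("pics/top0.png"); cv2.imwrite("pics/topz.png",cv2.resize(p[170:320,170:470],None,fx=2.6,fy=2.6,interpolation=cv2.INTER_CUBIC))
p=cv2.imread("pics/scene0.png"); cv2.imwrite("pics/scenez.png",cv2.resize(p[190:310,160:460],None,fx=2.6,fy=2.6,interpolation=cv2.INTER_CUBIC))
E
```

```text
(no output)
```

View pics/topz.png

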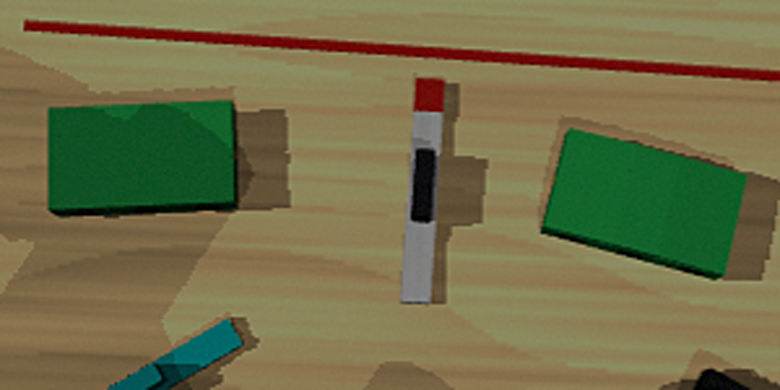

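```bash
python3 - <<'E'
from h import *
P={}
for n in ["top","scene"]:
    p=cv2.imread(f"pics/{n}0.png"); d=np.load(f"pics/{n}0d.npy"); c=calibration(n)
    v,u=np.mgrid[0:480,0:640]
    X=onplane(c,np.c_[u.ravel(),v.ravel()].astype(float),0.012).reshape(480,640,3)
    roi=(abs(X[...,1]+.0)<.04)&(X[...,0]>.36)&(X[...,0]<.62)
    o,r=rays(c,np.c_[u.ravel(),v.ravel()].astype(float)); W=(o+r*d.ravel()[:,None]).reshape(480,640,3)
    h=hsv(p)
    # bar: low-saturation or red, above table
    silver=roi&(h[...,1]<50)&(h[...,2]>90)
    blk=roi&(h[...,2]<45)&(W[...,2]>.02)
    for nm,m,z in [("silver",silver,.012),("black",blk,.042)]:
        cs=comps(m,15); 
        for k in cs: print(n,nm,k.sum(),"px",np.argwhere(k).mean(0).round(1)[::-1],"depthmean",W[k].mean(0).round(4),"zpct",np.percentile(W[k][:,2],[10,50,90]).round(4))
    rm=roi&red(p)&(W[...,2]>.007)
    allm=silver|rm|blk
    k=max(comps(allm,50),key=lambda q:q.sum())
    w=W[k]; low=w[w[:,2]<.022]
    R=cv2.minAreaRect(low[:,:2].astype(np.float32)); print(n,"bar rect",np.round(R[0],4),np.round(R[1],4),round(R[2],2))
    t=w[w[:,2]>.034]; R=cv2.minAreaRect(t[:,:2].astype(np.float32)); print(n,"grip rect",np.round(R[0],4),np.round(R[1],4),round(R[2],2),"z",np.median(t[:,2]).round(4),len(t))
    for lo,hi,nm in [(.5,.9,"")]:
        pass
    if n=="top":
        for nm,B in [("fuse",(320,105,365,165)),("seals",(490,210,530,290)),("crank",(495,60,590,140)),("copper",(138,192,162,270)),("blackcov",(420,308,510,385))]:
            w=W[B[1]:B[3],B[0]:B[2]].reshape(-1,3); w=w[w[:,2]>.0065]; print(nm,w.min(0).round(3),w.max(0).round(3))
E
```

```text
top silver 560 px [331.3 253.4] depthmean [ 0.4381 -0.0069  0.0178] zpct [0.0099 0.0134 0.0166]
top black 204 px [332.3 241. ] depthmean [ 0.4608 -0.0078  0.0487] zpct [0.0395 0.0431 0.0466]
top bar rect [ 0.4649 -0.0084] [0.026  0.2002] 88.43
top grip rect [ 0.3606 -0.0046] [0.0165 0.2678] 88.09 z 0.0435 197
fuse [ 0.227 -0.074  0.007] [0.805 0.03  1.295]
seals [ 0.227 -0.462  0.007] [0.559 0.007 1.295]
crank [ 0.227 -0.619  0.007] [0.944 0.007 1.295]
copper [0.227 0.007 0.007] [0.566 0.452 1.295]
blackcov [ 0.161 -0.411  0.007] [0.33  0.007 1.295]
scene silver 325 px [301.6 247.6] depthmean [ 0.4595 -0.0106  0.0131] zpct [0.0089 0.0108 0.0126]
scene black 232 px [303.6 242.9] depthmean [ 0.4787 -0.0121  0.0384] zpct [0.0235 0.0387 0.042 ]
scene bar rect [ 0.4648 -0.0076] [0.0268 0.2038] 88.3
scene grip rect [ 0.9046 -0.1529] [0.0314 0.9822] 71.76 z 0.0401 161
```

```bash
cat >> h.py <<'E'
from scipy.spatial.transform import Rotation as Ro
def down(j):
    c,s=np.cos(j),np.sin(j)
    q=Ro.from_matrix(np.array([[s,0,c],[-c,0,s],[0,-1,0]])).as_quat(); return [q[3],q[0],q[1],q[2]]
def jaw():
    q=get_eef_rot(); v=Ro.from_quat([q[1],q[2],q[3],q[0]]).apply([0,0,1]); return np.arctan2(v[1],v[0])
SE=np.array([0.465,-0.008]); SEy=-0.029
A=np.array([0.480,0.237]); Ay=-1.485
B=np.array([0.459,-0.200]); By=1.341
E
python3 - <<'E'
from h import *
print("jaw",jaw())
print("tri red patch",tri(calibration("top"),[[335,206]],calibration("scene"),[[316,274]]).round(4))
# grip-block extreme pixels & footprint of bystanders
for n in ["top","scene"]:
    p=cv2.imread(f"pics/{n}0.png"); d=np.load(f"pics/{n}0d.npy"); c=calibration(n)
    v,u=np.mgrid[0:480,0:640]; o,r=rays(c,np.c_[u.ravel(),v.ravel()].astype(float)); W=(o+r*d.ravel()[:,None]).reshape(480,640,3)
    ok=(d>0)
    g=ok&(abs(W[...,1]+.008)<.03)&(abs(W[...,0]-.465)<.06)&(W[...,2]>.033)
    R=cv2.minAreaRect(W[g][:,:2].astype(np.float32)); print(n,"grip",np.round(R[0],4),np.round(R[1],4),round(R[2],1),np.median(W[g][:,2]).round(4))
    if n=="top":
      for nm,Bx in [("fuse",(320,105,365,165)),("seals",(490,210,530,290)),("crank",(495,60,590,140)),("copper",(138,192,162,270))]:
        k=np.zeros_like(ok); k[Bx[1]:Bx[3],Bx[0]:Bx[2]]=1; w=W[k&ok]; w=w[w[:,2]>.008]; print(nm,w.min(0).round(3),w.max(0).round(3))
q0=get_joints()
for j in [SEy+np.pi/2,SEy-np.pi/2]:
    print("grasp",j,np.round(solve_ik([*SE,.017],down(j)) if solve_ik([*SE,.017],down(j)) is not None else np.nan,2))
for yaw in [Ay,Ay+np.pi]:
    for k in [1,-1]:
        s=solve_ik([*A,.057],down(yaw+k*np.pi/2)); print("place yaw",yaw,"jaw",yaw+k*np.pi/2,None if s is None else np.round(s,2))
E
```

```text
jaw 1.190000278279056
tri red patch [[ 0.5511 -0.0105  0.0102  0.0013]]
top grip [ 0.4643 -0.0087] [0.0179 0.0602] 88.4 0.0433
fuse [ 0.657 -0.06   0.008] [0.801 0.023 0.051]
seals [ 0.379 -0.45   0.008] [ 0.552 -0.371  0.019]
crank [ 0.739 -0.611  0.008] [ 0.936 -0.369  0.228]
copper [0.395 0.397 0.008] [0.566 0.445 0.02 ]
scene grip [ 0.4661 -0.0081] [0.0185 0.0637] 86.6 0.0401
grasp 1.5417963267948966 [-0.17  0.43 -0.61  0.53  0.   -0.15]
grasp -1.5997963267948965 [-0.17  0.43 -0.61  0.53  0.    3.  ]
place yaw -1.485 jaw 0.08579632679489646 [ 0.32  0.47 -0.38  0.72  0.    1.81]
place yaw -1.485 jaw -3.055796326794897 [ 0.32  0.47 -0.38  0.72  0.   -1.33]
place yaw 1.656592653589793 jaw 3.2273889803846894 [ 0.32  0.47 -0.38  0.72  0.   -1.33]
place yaw 1.656592653589793 jaw 0.08579632679489646 [ 0.32  0.47 -0.38  0.72  0.    1.81]
```

```bash
python3 - <<'E'
from h import *
j=SEy+np.pi/2
move_pose([*SE,.10],down(j)); print(get_time_s())
move_straight([*SE,.017],vel=.1); print(get_position(),get_ft_force().round(2) if hasattr(get_ft_force(),'round') else get_ft_force())
grip(0.010,40); print("open",get_opening(),get_time_s())
move_straight([*SE,.13],vel=.12); print("open",get_opening(),get_ft_force(),get_time_s())
move_pose([*A,.13],down(Ay+np.pi/2)); print(get_time_s(),get_position())
p,d=snapshot("top"); cv2.imwrite("pics/t1.png",p)
p,d=snapshot("scene"); cv2.imwrite("pics/s1.png",p)
E
```

```text
2.1833
[ 0.4654134  -0.00801566  0.0174231 ] [-0.69 -0.77  0.13]
open 0.016885914099361292 3.7917
open 0.017487148627656594 [-0.35767094  0.29818695 -2.12037139] 4.8833
6.5833 [0.4799741  0.23661985 0.12978552]
```

View pics/s1.png

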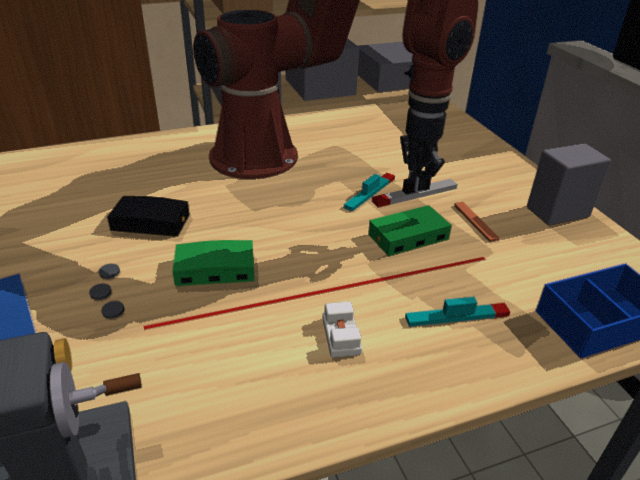

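The bar is held level above the left cover, around pixel (415,190), with its red end toward the middle of the table. Next I lower it, release it and press each end.

```bash
cat >> h.py <<'E'
def press(yaw,C,s,z0=.066,tag=None):
    """press down at distance s along bar; returns contact z, pressed z"""
    P=C+s*np.array([np.cos(yaw),np.sin(yaw)])
    move_pose([*P,.075],down(yaw+np.pi/2)); pause(.2)
    f0=get_ft_force()
    a=move_straight([*P,.035],vel=.04,stop_force=2.5); z1=get_position()[2]
    b=move_straight([*P,.035],vel=.02,stop_force=16); z2=get_position()[2]
    pause(.4); z3=get_position()[2]; f=get_ft_force()-f0
    if tag:
        for n in ["top","scene"]:
            p,d=snapshot(n); cv2.imwrite(f"pics/{tag}_{n}.png",p); np.save(f"pics/{tag}_{n}d.npy",d)
    move_straight([*P,.075],vel=.1)
    print("press",s,a,b,"z",np.round([z1,z2,z3],4),"F",f.round(1),"t",get_time_s())
E
python3 - <<'E'
from h import *
r=move_straight([*A,.052],vel=.06,stop_force=2.5); print("touch",r,get_position(),get_ft_force().round(2),get_time_s())
grip(.06); print(get_opening()); pause(.2)
move_straight([*A,.12],vel=.15)
p,d=snapshot("top"); cv2.imwrite("pics/t2.png",p);np.save("pics/t2d.npy",d)
p,d=snapshot("scene"); cv2.imwrite("pics/s2.png",p)
grip(0.0); print(get_opening(),get_time_s())
E
```

```text
touch True [0.47937918 0.23687463 0.05691006] [-0.22  0.14  5.05] 7.7917
0.060058088221451054
-3.1631769456714635e-05 9.75
```

View pics/s2.png

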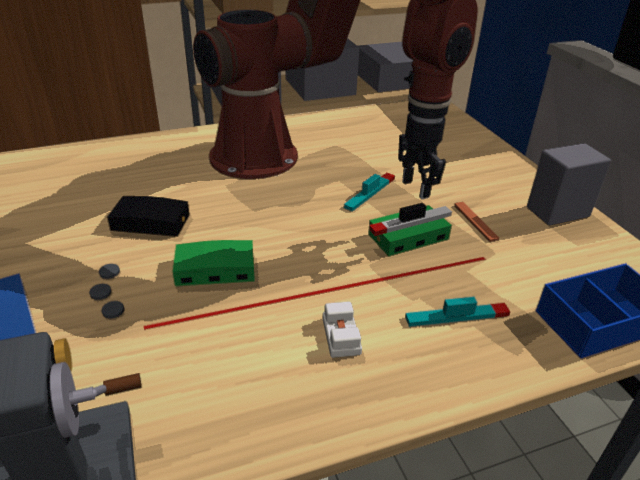

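View pics/t2.png

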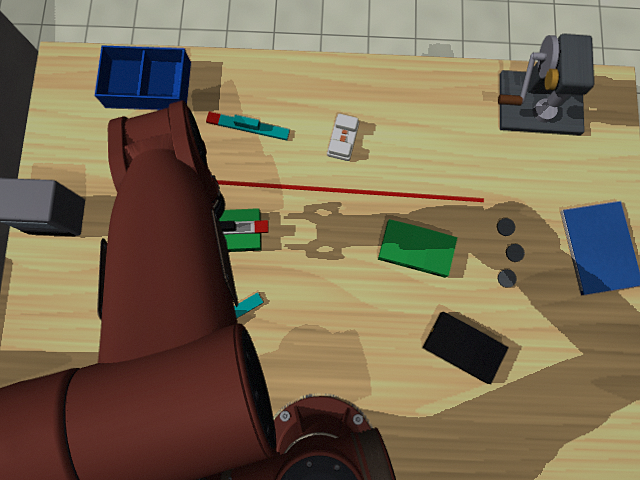

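The bar lies lengthwise on the middle of the left cover: grip at (412,212) in scene, red end at (262,227) in top. To press, I travel above the grip block, whose top is at about 82 mm.

```bash
sed -i 's/move_pose(\[\*P,.075\]/move_pose([*P,.115]/; s/move_straight(\[\*P,.075\],vel=.1)/move_straight([*P,.115],vel=.12)/; s/    f0=get_ft_force()/    move_straight([*P,.065],vel=.12); pause(.2); f0=get_ft_force()/; s/down(yaw+np.pi\/2)); pause(.2)/down(yaw+np.pi\/2))/' h.py; sed -n '/def press/,$p' h.py
python3 - <<'E'
from h import *
press(Ay,A,.078,tag="pr_red")
press(Ay,A,-.078,tag="pr_plain")
E
```

```text
def press(yaw,C,s,z0=.066,tag=None):
    """press down at distance s along bar; returns contact z, pressed z"""
    P=C+s*np.array([np.cos(yaw),np.sin(yaw)])
    move_pose([*P,.115],down(yaw+np.pi/2))
    move_straight([*P,.065],vel=.12); pause(.2); f0=get_ft_force()
    a=move_straight([*P,.035],vel=.04,stop_force=2.5); z1=get_position()[2]
    b=move_straight([*P,.035],vel=.02,stop_force=16); z2=get_position()[2]
    pause(.4); z3=get_position()[2]; f=get_ft_force()-f0
    if tag:
        for n in ["top","scene"]:
            p,d=snapshot(n); cv2.imwrite(f"pics/{tag}_{n}.png",p); np.save(f"pics/{tag}_{n}d.npy",d)
    move_straight([*P,.115],vel=.12)
    print("press",s,a,b,"z",np.round([z1,z2,z3],4),"F",f.round(1),"t",get_time_s())
press 0.078 True True z [0.052 0.052 0.052] F [-1.7 -0.1  6.8] t 12.8
press -0.078 True True z [0.0521 0.0521 0.0521] F [-0.2 -0.6  7.2] t 16.1167
```

```bash
python3 - <<'E'
import cv2,numpy as np
a=[cv2.resize(cv2.imread(f"pics/{n}.png")[170:270,350:490],None,fx=2.8,fy=2.8,interpolation=cv2.INTER_CUBIC) for n in ["pr_red_scene","pr_plain_scene"]]
cv2.imwrite("pics/prz.png",np.hstack(a))
E
```

```text
(no output)
```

View pics/prz.png

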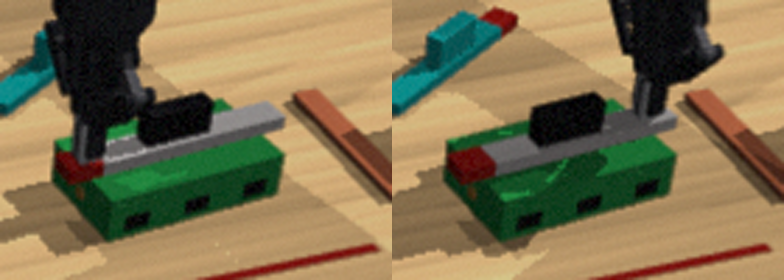

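Neither end sank: contact and pressed heights were 52.0 and 52.1 mm. The held force settled at only about 7 N though, so I repeat both presses more firmly.

```bash
sed -i 's/stop_force=16/stop_force=26/; s/pause(.4); z3/print("peakF",get_ft_force()-f0); pause(.4); z3/' h.py
python3 - <<'E'
from h import *
press(Ay,A,.078)
press(Ay,A,-.078)
E
```

```text
peakF [-3.05411173  0.92445382  9.74771422]
press 0.078 True True z [0.0521 0.052  0.052 ] F [-2.4  0.9  8.5] t 19.3583
peakF [ 0.21630892 -1.4220805   9.13295575]
press -0.078 True True z [0.0521 0.0521 0.0521] F [ 0.1 -1.   7.9] t 22.6167
```

```bash
python3 - <<'E'
from h import *
for s in (.078,-.078):
    P=A+s*np.array([np.cos(Ay),np.sin(Ay)])
    move_pose([*P,.100],down(Ay+np.pi/2)); move_straight([*P,.065],vel=.15); pause(.1); f0=get_ft_force()
    move_straight([*P,.0525],vel=.06)
    for z in (.051,.050,.049,.048,.047,.046):
        move_straight([*P,z],vel=.02); f=get_ft_force()-f0; 
        if f[2]>15: break
    pause(.3); print(s,z,f.round(1),(get_ft_force()-f0).round(1),get_position().round(4))
    move_straight([*P,.100],vel=.15); print(get_time_s())
E
```

```text
0.078 0.051 [-5.3 -0.4 18.4] [-4.4 -0.  17.5] [0.4867 0.1592 0.052 ]
25.1583
-0.078 0.05 [-8.  -4.3 25.1] [-7.5 -3.7 25.2] [0.4733 0.3148 0.0519]
27.95
```

Held presses of 18 N and 25 N gave heights of 52.0 and 51.9 mm, so this cover is true. I push the right cover next, with two open fingers against its long side.

```bash
python3 - <<'E'
from h import *
L=np.array([np.cos(By),np.sin(By)]); n=np.array([L[1],-L[0]])
S=B-.088*n; T=B+(.23-.045-.011)*n
q=down(By)
print(solve_ik([*S,.01],q),solve_ik([*T,.01],q))
move_pose([*S,.15],q); 
p,d=snapshot("top"); cv2.imwrite("pics/t3.png",p);np.save("pics/t3d.npy",d)
p,d=snapshot("scene"); cv2.imwrite("pics/s3.png",p)
grip(.07); print(get_time_s(),get_position(),jaw())
move_straight([*S,.010],vel=.12,stop_force=10); print(get_position(),get_time_s())
M=B-.02*n
r=move_straight([*M,.010],vel=.05,stop_force=25); print(r,get_position(),get_ft_force(),get_time_s())
p,d=snapshot("top"); cv2.imwrite("pics/t4.png",p)
p,d=snapshot("scene"); cv2.imwrite("pics/s4.png",p)
E
```

```text
[-0.62601137  0.3700381  -0.74473506  0.45602317  0.         -0.39621505] [-0.47290736  0.74540652 -0.0049188   0.82047101  0.         -0.24311103]
30.725 [ 0.37330107 -0.17995264  0.1499988 ] 1.3409415493375905
[ 0.37366595 -0.18019776  0.0104314 ] 32.0417
False [ 0.43970487 -0.19549351  0.01002564] [-1.90937216  0.69712927 -0.79115477] 33.55
```

View pics/s4.png

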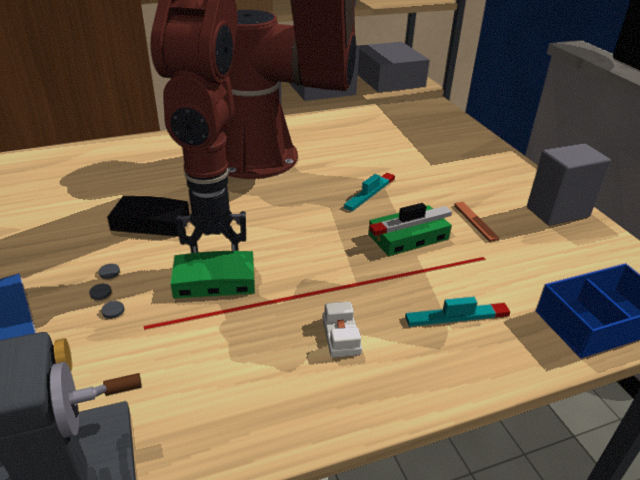

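View pics/t4.png

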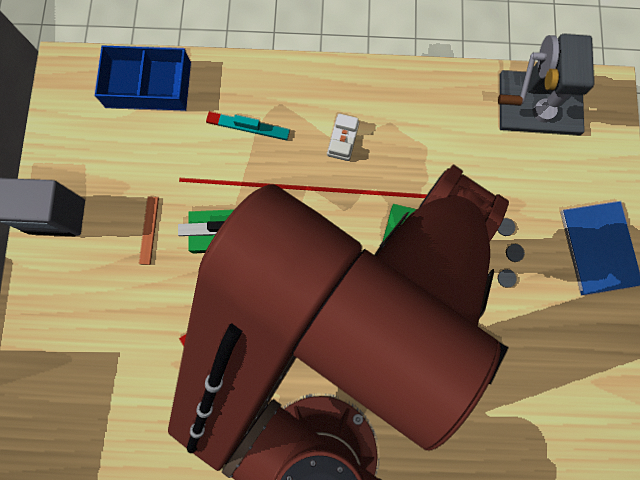

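The right cover is now being pushed squarely, centred at about (213,275) in scene. I continue past the line.

```bash
python3 - <<'E'
from h import *
L=np.array([np.cos(By),np.sin(By)]); n=np.array([L[1],-L[0]])
T=B+(.23-.045-.011)*n
r=move_straight([*T,.010],vel=.06,stop_force=25); print(r,get_position(),get_ft_force(),get_time_s())
p,d=snapshot("scene"); cv2.imwrite("pics/s5.png",p); np.save("pics/s5d.npy",d)
move_straight([*(T-.04*n),.010],vel=.12)
X=T-.04*n
move_straight([*X,.20],vel=.2); print(get_time_s())
q=list(get_joints()); q[0]=.15; 
p,d=snapshot("scene"); cv2.imwrite("pics/s6.png",p); np.save("pics/s6d.npy",d)
c=calibration("scene")
for m in comps(green(p),400):
    P,uv=cloud(c,m,d); t=P[P[:,2]>.03]; t=t[t[:,2]<.05]; R=cv2.minAreaRect(t[:,:2].astype(np.float32)); bx=cv2.boxPoints(R)
    print(np.round(R[0],4),np.round(R[1],4),round(R[2],1),"dist of corners past far line edge",((bx-np.array([.593,-.0035]))@np.array([.9997,-.0247])-.005).round(3))
E
```

```text
False [ 0.62766952 -0.23941276  0.00996929] [-5.71347519  1.20721906  3.45666421] 37.0333
38.6667
[0.5078 0.2397] [0.0412 0.1632] 4.4 dist of corners past far line edge [-0.125 -0.108 -0.067 -0.084]
[ 0.6839 -0.2526] [0.1592 0.0933] 76.9 dist of corners past far line edge [0.03  0.122 0.154 0.063]
```

View pics/s6.png

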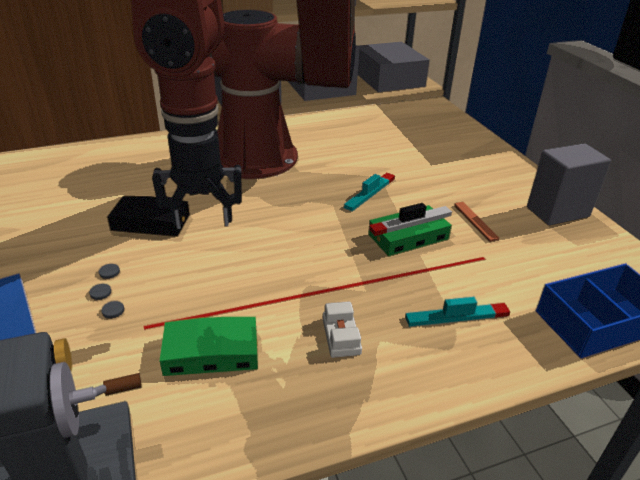

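The pushed cover at (210,345) lies wholly past the line, with at least 30 mm to spare at its nearest corner. As a final check I measure the bar on cover A and whether anything else moved.

```bash
python3 - <<'E'
from h import *
movej([-1.3]+list(get_joints())[1:]) if False else None
X=get_position(); move_pose([.28,-.18,.30],down(By)); print(get_time_s())
for n in ["top","scene"]:
    p,d=snapshot(n); cv2.imwrite(f"pics/f_{n}.png",p); c=calibration(n)
    v,u=np.mgrid[0:480,0:640]; o,r=rays(c,np.c_[u.ravel(),v.ravel()].astype(float)); W=(o+r*d.ravel()[:,None]).reshape(480,640,3)
    near=(d>0)&(abs(W[...,1]-.237)<.13)&(abs(W[...,0]-.48)<.075)
    bar=near&(W[...,2]>.0465)&(W[...,2]<.062)&~green(p); g=near&(W[...,2]>.072)&(W[...,2]<.095); cov=near&(W[...,2]>.034)&(W[...,2]<.05)&green(p)
    for nm,m in [("bar",bar),("grip",g),("cover",cov)]:
        if m.sum()<20: print(n,nm,"few");continue
        R=cv2.minAreaRect(W[m][:,:2].astype(np.float32)); print(n,nm,np.round(R[0],4),np.round(R[1],4),round(R[2],1),"z",np.median(W[m][:,2]).round(4))
    a=cv2.imread(f"pics/{n}0.png"); df=cv2.absdiff(p,a).max(2); 
    for nm,q in {"fuse":(.73,-.02),"copper":(.48,.42),"s1":(.5,-.39)}.items(): pass
E
```

```text
39.9667
top bar [0.4878 0.2394] [0.0582 0.2009] 9.0 z 0.0534
top grip [0.4788 0.2373] [0.019  0.0604] 3.3 z 0.0834
top cover [0.4787 0.2367] [0.0914 0.1599] 5.5 z 0.0414
scene bar [0.481  0.2389] [0.0321 0.2038] 4.6 z 0.051
scene grip [0.4818 0.2377] [0.0228 0.0631] 4.3 z 0.0798
scene cover [0.4822 0.2375] [0.0951 0.1622] 4.9 z 0.0388
```

View pics/f_top.png

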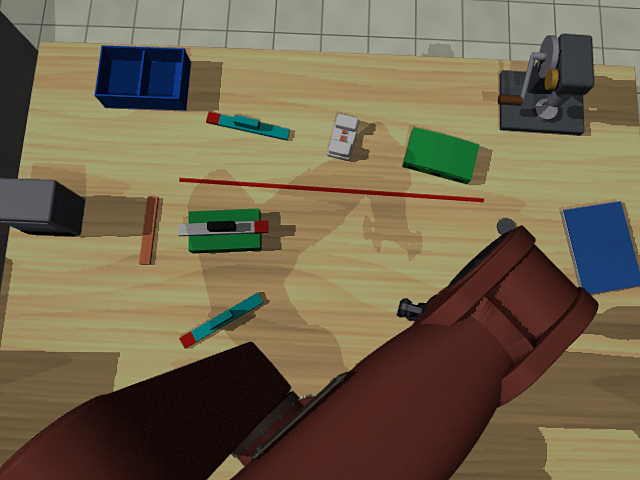

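The bar is centred on the true cover at (225,228), the bowed cover at (440,155) is past the line, and the other things look unmoved. I hand the job in.

```bash
python3 -c "
from h import *
pause(.3); print(get_qvel(), get_ft_force()); print(sign_off(), get_time_s())"
```

```text
[-0.00371852 -0.00506844 -0.0015325   0.00025321  0.00127264 -0.00130743] [ 0.13732757 -1.21797694 -0.00837471]
the job is handed in; nothing more can be done
the job is handed in; nothing more can be done
```

The job is done and handed in after about 40 s. The left cover is true, and the right cover is the bowed one.

- **Press test:** I laid the straightedge lengthwise on the middle of the left cover, let go, and pressed its red end, then its plain end. Neither end sank: the pressed heights were 52.0 and 51.9–52.1 mm. My first two rounds of presses settled at only 7–9 N, so I did a third round held at about 18 N (red end) and 25 N (plain end), with the same result.
- **Right cover:** I did not press-test it, because the left one did not rock. The depth images agree that it is the bowed one, with its middle about 4 to 5 mm higher than its ends. The left cover measured flat.
- **Bowed cover:** I pushed it across the red line with two fingers. Its nearest corner is about 30 mm beyond the line's far edge.
- **Final positions:** the straightedge is within about 1 mm of the middle of the true cover, and that cover is within about 1 mm of where it stood.
- **Other objects:** they look unmoved in the pictures. I compared them by eye only, and in the last top view the arm hid two of the lead seals and the black cover.
- **Disagreements:** the two cameras' heights differed by 2–3.5 mm, so I averaged them, and the contact heights from pressing agreed with that average. In the last top view, the outline fitted to the bar also took in pixels that were not the bar and came out too wide. I relied on the grip-block and second-camera measurements instead.

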